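# Fetch the incense dish from between the cups

## Task

The incense dish has been left in the middle slot of the cup rack, hemmed in by the tall cup and the square cup: set these two cups aside on the dark board, then take the dish out and stand it in the middle of the round stone slab. Next put the wide cup from the cork coaster into the freed middle slot, and only then put the tall and the square cup back, each where it stood before. Set everything down gently and upright, and do not shift the coffee pot or the scoop.

Things in the scene. Friction and masses are not known exactly. Their poses are not given: they have to be found in the camera images.
- cup_tall_c (a point): The tall cup: white ceramic, round and straight-sided, no handle, 54 mm across, 78 mm high, open at the top, about 170 g; starts in one of the end slots, the square cup in the other. This point is at its centre, 39 mm above its underside; z is up when it stands.
- cup_wide_c (a point): The wide cup: white ceramic, round, no handle, 62 mm across and straight-sided over its upper 40 mm, narrowing below that to a 42 mm foot, 64 mm high, open at the top, about 160 g. This point is at its centre, 32 mm above its underside; z is up when it stands.
- cup_square_c (a point): The square cup: white ceramic, 52 x 52 mm, straight-sided, 68 mm high, open at the top, about 180 g; starts in one of the end slots. This point is at its centre, 34 mm above its underside; x and y are square to its sides, z is up when it stands.
- dish_c (a point): The incense dish: a low round terracotta dish, 64 mm across, straight-sided, 22 mm high, with a thin brown incense cone in the middle that stands 8 mm above the rim; about 110 g. This point is on its axis, 11 mm above its underside. At the start it stands in the rack's middle slot.
- rack: Pine cup rack, fixed: board 94 (x) x 244 (y) x 12 mm, three slots in a row along its y, centres at y = -72, 0, +72 mm, ringed, no walls between. Rails along both long sides, 74 mm apart inside, tops 32 mm above the ledge; 10 mm bars at the ends. Origin: centre of underside; things stand at z = 12 mm. Grip cups across the row above the rails; the dish only along the row, once both cups are gone.
- tray: The side area: a flat dark wooden board without a rim, fixed, 130 (x) x 220 (y) mm, 12 mm thick. Origin at the centre of its underside. It has room for two cups side by side along y.
- slab: The incense dish's place: a round flat grey stone slab, fixed, 100 mm across, 12 mm thick. Origin at the centre of its underside.
- coaster: A square cork coaster, fixed, 84 x 84 mm, 12 mm thick, on which the wide cup stands at the start. Origin at the centre of its underside.
- pot: Bystander: the black clay coffee pot, round belly 132 mm across, 197 mm high, loose, at the back. Origin at the centre of its underside.
- scoop: Bystander: the green plastic scoop, 55 x 45 x 25 mm bowl with a 75 mm handle, loose, light. Origin under the centre of its bowl; the handle points along -x.
Mind the look-alikes: they are no part of the job. Several things look just like the slab: the one meant starts farthest from the robot's base.

How it is judged:
By the outcome, as a careful person would: the job done as asked, in the order asked, and still so for the second after the job is handed in, with the robot touching nothing.
It also fails if it takes over 134 s, if anything falls off the work surface, if the arm or the gripper's body presses on something with over 40 N, if the wrist force passes 120 N, or if a joint passes its speed limit or range.

## Robot

A 6-joint arm with a two-finger parallel gripper is mounted at the origin on the work surface. World frame = base frame: x ahead of the robot, y to its left, z up, the work surface at z = 0. Lengths are in mm, angles in degrees, forces in N, time in s.
With the tool pointing down it reaches from about 350 to 975 mm from the base axis. Payload 4.9 kg.
Tool frame: the origin (TCP) lies midway between the tips of the shut fingers; the grasp point (between the pads) lies 19 mm behind it; z points along the fingers, y is the line along which they close (so a half turn about z gives the same grasp; the last joint's range is limited). The gripper opens to 85 mm and grips with 20 to 120 N. Pads are 22 mm wide; open, the fingers measure 114 mm over their backs; the gripper's body (76 mm by 85 mm) begins 54 mm behind the grasp point. The pads swing forward as they close: fully open they stand 13 mm farther back than shut.
Start: joints at [56.264, 3.019, 92.412, -0, 84.569, -6.818], TCP at [282.93, 557.272, 231.304] pointing down, gripper open.
Joint ranges: [-172.51, 172.51], [-57.92, 126.97], [3.15, 148.05], [-58.71, 238.71], [5.1, 150.11], [-179.66, 179.66]. Speed limits (degrees/s): [147.25, 147.25, 180, 180, 180, 180].

## Interface

Orientations are given as [roll, pitch, yaw] about the fixed x, y, z axes, in that order (R = Rz(yaw) Ry(pitch) Rx(roll)).
In Python, from bench import get_state, optics, ctrl gives the robot as it stands. The module is installed in compiled form; this text tells all that it offers.
- The arm moves only by the tool drive_tool, never from a script. Its argument "commands" is a list of rows, each a list of 3 entries, a list of its own where there are three numbers: the shift along the tool's x, y, z scaled (see below), then the turn, a rotation vector about the tool's x, y, z scaled (see below), then the opening, from -1 (shut) to 1 (fully open), so that 0 is half open. In form: [[[dx, dy, dz], [wx, wy, wz], hand], ...]. A call has exactly 8 rows; each row is the pose to reach, as a shift and turn from the pose commanded when the call began, along the tool's axes at that moment, turning the shorter way round; what a row does not reach only later rows make up. The controller multiplies each number of a shift by 0.3 m and each number of a turn by 2 pi rad. A row lasts 1/10 s, in which the tool goes at most 50 mm and 8.59 degrees, less where a joint would pass 70% of its speed; a pose out of reach is approached as far as the arm can. A call with a number of a shift or a turn outside -1 to 1 is refused whole. A call with a gripper value outside its range is refused whole. The fingers move at their own pace and stop on an object; the grip force is fixed at half the most. Time passes only in rows, so rows that repeat a pose let the fingers close, or fill a call up. It gives the time, the measured TCP pose, the force, the opening and the grip force at its end, in the units of the state.
- get_state(): the state, without advancing time (a new reading comes with each control period).
- optics.grab_frame(name): name is "scene" or "top"; returns a dict with "color" (420x560x3 uint8, blue, green, red), "z_map" (420x560 float32, mm along the optical axis (not along the pixel's ray), 0 where there is no reading), "mtx" (3x3 intrinsics, pixels), "k1" (the pictures are not rectified: a ray, as slopes to the right and down, at radius r is drawn at 1 + k1 r^2 times it, then the intrinsics apply), "extrinsics" (4x4, takes a point from camera to world coordinates). Camera axes: x right, y up, looking along -z (the intrinsics and any distortion apply to the point x, -y, -z); pixel columns grow to the right and rows downward; lengths in mm; the calibration is good to about 2 mm. A picture is of the moment at which its call begins.
- ctrl.finish_job(): hands the job in; it is judged then, once.
The state is a dict: "time": time; "joint_positions": joint angles; "joint_velocities": joint speeds; "tau": joint torques, N m; "position": TCP position; "tcp_rot": TCP orientation; "force": force on the tool from outside, world axes, zero at the start; "ft_torque": the same for the moment, N m; "finger_gap": finger opening in mm; "finger_force": force on a finger pad.
Only numpy, scipy, OpenCV 4.12 (cv2) and the standard library are available. Lean on these libraries where they do the work, as an engineer would, in place of code of your own. Each camera call takes 0.05 s, during which the arm holds its last target. There are 200 camera calls.

## Working session

There is one attempt and no reset: what is moved stays moved. The work goes in short steps, Python scripts to look and compute and a tool call to move; the robot and the scene stay as the last step left them, time stands still between calls to the robot, and variables do not carry over. Pictures are saved under pics/ and viewed, at most 15 in all, crops included, and the job is handed in when it is done.

Besides the shell and the picture viewer there is one more tool, called after "Emit:" as name(argument=value, ...), one argument or row to a line, values as JSON. drive_tool: Moves the arm, as the interface text tells. Its arguments: {"type":"object","properties":{"commands":{"type":"array"}},"required":["commands"]}

```bash
mkdir -p pics; cat > h.py <<'E'
import numpy as np, cv2
from bench import get_state, optics, ctrl
def world(f):
    z=f["z_map"].astype(float); K=f["mtx"]; h,w=z.shape
    u,v=np.meshgrid(np.arange(w),np.arange(h))
    d=np.array([f["k1"],0,0,0,0],float)
    p=cv2.undistortPoints(np.stack([u,v],-1).reshape(-1,1,2).astype(float),np.array(K,float),d).reshape(h,w,2)
    P=np.stack([p[...,0]*z,-p[...,1]*z,-z,np.ones_like(z)],-1)@np.array(f["extrinsics"]).T
    W=P[...,:3]; W[z==0]=np.nan
    return W
def save(img,name,s=1): cv2.imwrite("pics/"+name,cv2.resize(img,None,fx=s,fy=s,interpolation=cv2.INTER_CUBIC))
E
python3 - <<'E'
from h import *
for n in("top","scene"):
    f=optics.grab_frame(n); save(f["color"],n+"0.png",1.4); np.save(n+"0.npy",world(f)); cv2.imwrite(n+"0.png",f["color"])
    print(n,f["extrinsics"],f["mtx"],f["k1"])
print(get_state())
E
```

```text
top [[-2.65128273e-02  9.85513177e-01 -1.67513728e-01  2.21135945e+02]
 [-9.99532968e-01 -2.86822247e-02 -1.05440041e-02 -1.39400278e+01]
 [-1.51959213e-02  1.67155942e-01  9.85813357e-01  1.37600274e+03]
 [ 0.00000000e+00  0.00000000e+00  0.00000000e+00  1.00000000e+00]] [[500.9659189    0.         276.75798828]
 [  0.         500.9659189  206.83639706]
 [  0.           0.           1.        ]] 0.006551496521347495
scene [[ 4.68140514e-01 -5.12347409e-01  7.19961521e-01  1.10948430e+03]
 [ 8.83623485e-01  2.78196294e-01 -3.76585129e-01 -3.46732507e+02]
 [-7.34821143e-03  8.12469664e-01  5.82957159e-01  5.95348022e+02]
 [ 0.00000000e+00  0.00000000e+00  0.00000000e+00  1.00000000e+00]] [[392.24229247   0.         281.47227725]
 [  0.         392.24229247 211.82184406]
 [  0.           0.           1.        ]] 0.03650189112390082
{'time': 0.1, 'joint_positions': array([ 5.62645302e+01,  3.05439676e+00,  9.24860038e+01,  1.83154107e-03,
        8.45681563e+01, -6.81786537e+00]), 'joint_velocities': array([-0.07862668, -0.05043836, -0.22144257,  0.09761063, -0.13165848,
       -0.04646186]), 'tau': array([ 4.13849757e-04, -3.94898236e+01, -3.71365786e+01, -7.28402256e-05,
        3.82025886e-03,  2.30751652e-05]), 'position': array([282.61096995, 556.81269461, 230.15744772]), 'tcp_rot': array([-1.79892427e+02, -1.46972507e-02,  1.53082207e+02]), 'force': array([ 1.23311838,  0.13068954, -0.06586584]), 'ft_torque': array([-0.01925863,  0.0100336 , -0.02744065]), 'finger_force': 0.0, 'finger_gap': 85.51994283042882}
```

View pics/top0.png

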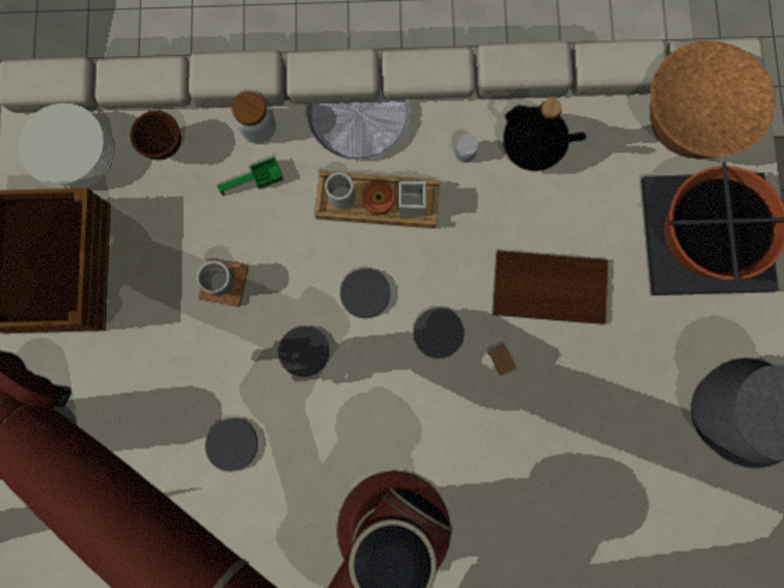

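View pics/scene0.png

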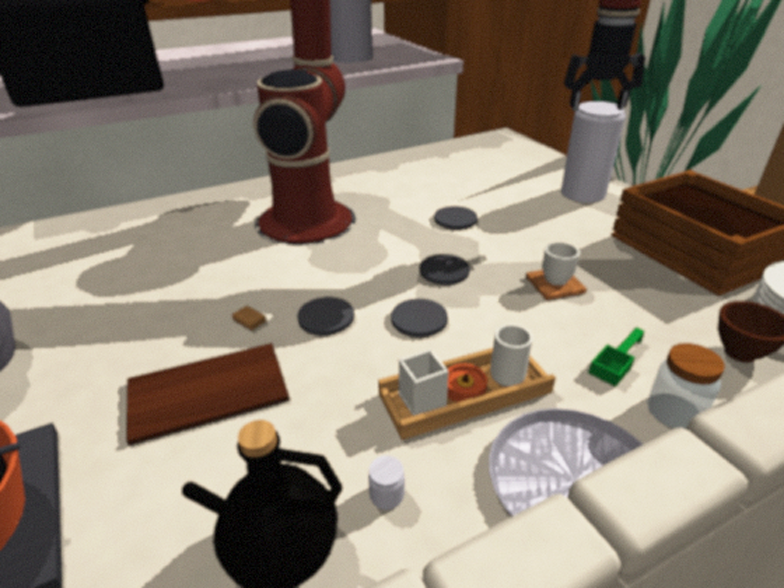

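The top view shows the rack at about (377,198), with the tall cup at (339,188), the dish at (378,197) and the square cup at (411,194). The wide cup is at (214,278), the tray at (550,287) and the scoop at (265,172). There are four slab look-alikes, at (365,292), (439,332), (304,351) and (231,444). I'll measure all of these, including each candidate's distance from the base.

```bash
python3 - <<'E'
from h import *
W=np.load("top0.npy"); I=cv2.imread("top0.png")
def blob(name,u,v,r,zlo,zhi,rect=False):
    u,v=u/1.4,v/1.4
    m=np.zeros(W.shape[:2],bool); m[int(v-r):int(v+r),int(u-r):int(u+r)]=1
    m&=(W[...,2]>zlo)&(W[...,2]<zhi)
    n,l,s,c=cv2.connectedComponentsWithStats(m.astype(np.uint8)); k=1+np.argmax(s[1:,4])
    p=W[l==k]; q=p[:,:2].astype(np.float32)
    R=cv2.minAreaRect(q); C=cv2.minEnclosingCircle(q)
    print(name,len(p),"z %.1f"%np.median(p[:,2]),"rect",np.round(R[0],1),np.round(R[1],1),round(R[2],1),"circ",np.round(C[0],1),round(C[1],1),"mean",p.mean(0).round(1))
for i,(u,v) in enumerate([(365,292),(439,332),(304,351),(231,444)]):
    blob("slab%d"%i,u,v,28,6,25)
blob("tray",550,287,48,6,20)
blob("rackrails",377,198,50,32,50)
blob("rack",377,198,50,6,50)
blob("tall",339,188,18,80,100)
blob("square",411,194,18,72,90)
blob("dish",378,197,14,25,50)
blob("wide",214,278,20,64,90)
blob("coaster",222,282,26,6,20)
blob("scoop",255,172,30,5,60)
x0=I[170:310,130:350]; save(x0,"slabs.png",3.5)
E
```

```text
slab0 993 z 12.0 rect [450.   45.9] [97.1 99.4] 87.7 circ [449.3  45.9] 53.0 mean [449.2  46.7  12.1]
slab1 1034 z 12.0 rect [367.1 -94.9] [96.1 99.5] 88.0 circ [367.4 -96.3] 52.1 mean [366.5 -95.1  12.1]
slab2 1035 z 12.3 rect [338.1 168.9] [98.7 98.3] 16.3 circ [336.8 171.3] 52.1 mean [337.2 168.8  12.4]
slab3 1113 z 12.7 rect [163.3 309.4] [100.1 100.6] 12.7 circ [163.3 310.3] 52.0 mean [163.5 308.2  12.7]
tray 3625 z 11.6 rect [ 451.5 -318.9] [220.4 131. ] 83.4 circ [ 451.2 -318.4] 125.5 mean [ 450.4 -318.8   11.7]
rackrails 53 z 33.7 rect [623.4  13. ] [32.9 62. ] 6.5 circ [634.9  14.3] 31.0 mean [620.   13.5  34.3]
rack 2187 z 24.9 rect [642.6  19.9] [249.7 108.2] 84.3 circ [641.8  20.6] 133.9 mean [632.2  18.1  23.1]
tall 120 z 88.7 rect [645.   88.2] [53.7 52.6] 13.0 circ [644.1  88.7] 28.0 mean [644.6  87.9  88.4]
square 165 z 78.4 rect [626.9 -51.5] [48.6 54. ] 88.3 circ [626.8 -51.4] 35.5 mean [627.3 -51.6  78.5]
dish 432 z 30.0 rect [644.   15.9] [75.6 74.1] 88.0 circ [652.5  15.7] 46.2 mean [645.   14.1  30.5]
wide 160 z 75.0 rect [478.  329.5] [61.  59.6] 5.0 circ [477.8 330.3] 31.5 mean [478.7 330.3  74. ]
coaster 453 z 12.1 rect [478.6 327.2] [87.6 88.2] 76.6 circ [479.4 326.7] 58.0 mean [472.2 314.7  12.2]
scoop 371 z 22.8 rect [694.6 276.3] [ 52.5 131. ] 10.8 circ [687.2 274.6] 66.0 mean [692.7 268.7  20.2]
```

View pics/slabs.png

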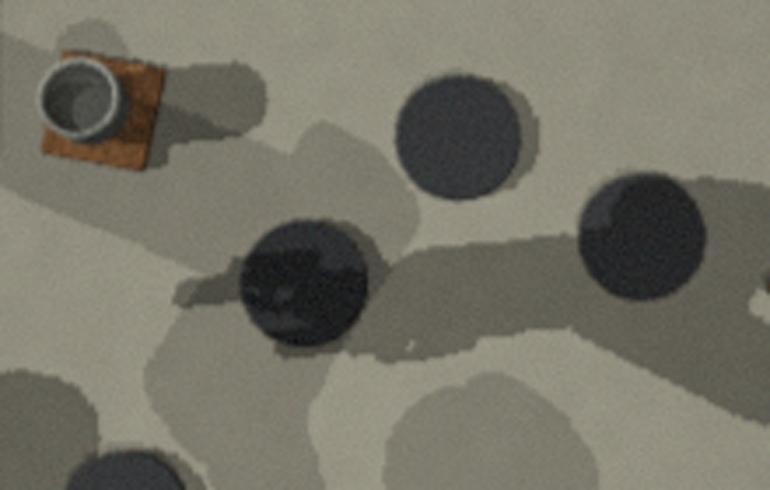

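Slab candidates, with distance from the base: (365,292) at 452 mm, (439,332) at 379 mm, (304,351) at 377 mm and (231,444) at 350 mm. The one at (365,292), shown at (458,137) in the crop, is the farthest, so it is the target at world (449.5, 46). Next I'll refine the rack pose and write a move calculator.

```bash
cat >> h.py <<'E'
from scipy.spatial.transform import Rotation as Ro
def to(targets,cur=None):
    """targets: list of (x,y,z,yaw); prints rows relative to the current pose (upright tool assumed)"""
    s=get_state(); p=s["position"]; r=Ro.from_euler("xyz",s["tcp_rot"],degrees=True)
    if cur is not None: p=np.array(cur[:3]); r=Ro.from_euler("xyz",[180,0,cur[3]],degrees=True)
    for t in targets:
        d=r.inv().apply(np.array(t[:3])-p)/300
        w=(r.inv()*Ro.from_euler("xyz",[180,0,t[3]],degrees=True)).as_rotvec()/(2*np.pi)
        print(t,"shift",d.round(4),"turn",w.round(4))
E
python3 - <<'E'
from h import *
from scipy.optimize import least_squares
for n in("top","scene"):
    W=np.load(n+"0.npy"); X,Y,Z=W[...,0],W[...,1],W[...,2]
    reg=(X>560)&(X<720)&(Y>-125)&(Y<165)
    def circ(m,r):
        p=W[m][:,:2]; f=lambda c:np.hypot(*(p-c).T)-r
        s=least_squares(f,p.mean(0),loss="soft_l1",f_scale=1.5); return s.x.round(1),len(p),Z[m].mean().round(1)
    t=reg&(Z>86)&(Z<93)&(Y>50); print(n,"tall rim",circ(t,25.5))
    q=reg&(Z>77)&(Z<83)&(Y<-15)&(Y>-90); r=cv2.minAreaRect(W[q][:,:2].astype(np.float32)); print("sq",r,Z[q].mean(),W[q].mean(0))
    w=(abs(X-478)<45)&(abs(Y-330)<45)&(Z>73)&(Z<79); print("wide",circ(w,29.5))
    rl=reg&(Z>40)&(Z<48); p=W[rl]; print("rail pts",len(p)); 
    if len(p)>10:
        r=cv2.minAreaRect(p[:,:2].astype(np.float32)); print(r)
    d=reg&(Z>31)&(Z<37)&(abs(X-636)<33)&(abs(Y-18)<34); print("dish",circ(d,29),W[d].mean(0))
to([(645,88,190,83)],[282.93,557.27,231.3,153.08])
E
```

```text
top tall rim (array([644.4,  88.4]), 80, np.float64(89.0))
sq ((626.6830444335938, -51.38459777832031), (48.479679107666016, 53.66645812988281), 88.32283020019531) 79.67946400613789 [626.55401175 -51.1724206   79.67946401]
wide (array([477.7, 330.1]), 92, np.float64(76.2))
rail pts 66
((634.094970703125, 19.37896728515625), (186.49380493164062, 52.83318328857422), 82.67459869384766)
dish (array([638.,  15.]), 119, np.float64(33.5)) [637.10930086  15.43771906  33.53868726]
scene tall rim (array([649.4,  85.2]), 153, np.float64(88.7))
sq ((632.0477294921875, -53.44020080566406), (52.131744384765625, 53.86453628540039), 87.0067138671875) 78.77263805297187 [632.04678922 -54.17012894  78.77263805]
wide (array([483., 328.]), 70, np.float64(74.7))
rail pts 220
((641.5072021484375, 12.845191955566406), (188.76617431640625, 51.6968879699707), 83.29717254638672)
dish (array([641.5,  13.1]), 159, np.float64(33.0)) [638.24812023  18.62297878  33.03263364]
(645, 88, 190, 83) shift [-1.7843 -0.8483  0.1377] turn [ 0.     -0.      0.1947]
```

Emit:
drive_tool(
  commands=[
    [[-0.06,-0.03,0],[0,0,0.007],1],
    [[-0.18,-0.09,0],[0,0,0.02],1],
    [[-0.32,-0.155,0],[0,0,0.035],1],
    [[-0.46,-0.22,0],[0,0,0.05],1],
    [[-0.6,-0.285,0],[0,0,0.065],1],
    [[-0.74,-0.35,0],[0,0,0.08],1],
    [[-0.84,-0.4,0],[0,0,0.092],1],
    [[-0.89,-0.424,0],[0,0,0.0973],1],
  ],
)

```text
time: 0.9
position: [464.6, 320.6, 230.8]
tcp_rot: [-179.9, 0.0, 117.8]
force: [0.4, -0.1, -0.0]
finger_gap: 85.6
finger_force: 0.0
```

```bash
python3 - <<'E'
from h import *
s=get_state();print(s["position"],s["tcp_rot"])
to([(646,87,190,83)])
E
```

```text
[464.55565065 320.62837191 230.7661608 ] [-1.79949675e+02  2.32953778e-02  1.17787942e+02]
(646, 87, 190, 83) shift [-0.9709  0.1721  0.1361] turn [-0.0001  0.0001  0.0966]
```

Emit:
drive_tool(
  commands=[
    [[-0.06,0.01,0],[0,0,0.007],1],
    [[-0.19,0.033,0],[0,0,0.02],1],
    [[-0.35,0.062,0.02],[0,0,0.035],1],
    [[-0.51,0.09,0.05],[0,0,0.05],1],
    [[-0.67,0.12,0.08],[0,0,0.067],1],
    [[-0.83,0.147,0.11],[0,0,0.082],1],
    [[-0.93,0.165,0.13],[0,0,0.093],1],
    [[-0.971,0.172,0.136],[0,0,0.097],1],
  ],
)

```text
time: 1.7
position: [646.5, 88.2, 188.7]
tcp_rot: [-179.9, 0.0, 82.9]
force: [-1.0, 0.2, -0.2]
finger_gap: 85.7
finger_force: 0.0
```

```bash
python3 - <<'E'
from h import *
s=get_state();print(s["position"],s["tcp_rot"],s["joint_positions"].round(1))
a=optics.grab_frame("top");b=optics.grab_frame("scene")
c=np.hstack([a["color"][60:260,180:380],b["color"][100:300,260:460]])
save(c,"c1.png",2)
np.save("top1.npy",world(a));np.save("scene1.npy",world(b))
print((np.array(a["extrinsics"])-0)[:3,3])
# project TCP into images
for f in(a,b):
    E=np.array(f["extrinsics"]); p=np.linalg.inv(E)@np.append(s["position"],1); q=np.array([p[0],-p[1],-p[2]])
    print(cv2.projectPoints(q.reshape(1,1,3),np.zeros(3),np.zeros(3),np.array(f["mtx"],float),np.array([f["k1"],0,0,0,0.]))[0].ravel())
E
```

```text
[646.54483101  88.24378168 188.67158411] [-1.79860276e+02  2.11197588e-02  8.29384687e+01] [ 1.2  8.4 90.8 -0.  81.   8.3]
[ 221.13594457  -13.94002785 1376.00273912]
[238.30552596 119.00474765]
[372.81367583 196.94881147]
```

View pics/c1.png

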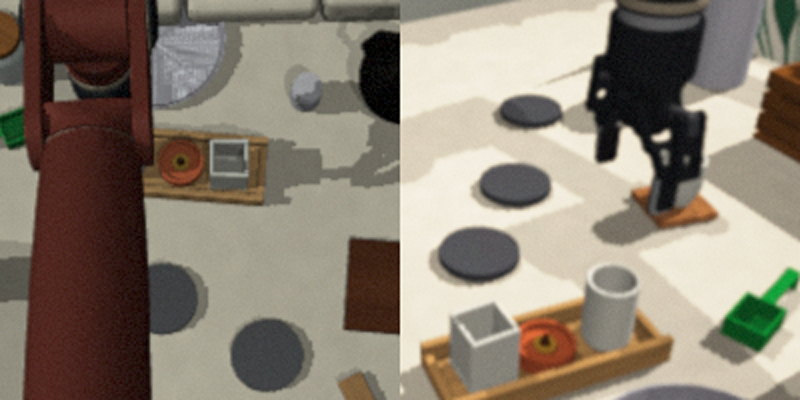

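The crop shows the gripper over the row, with its projected TCP at about (626,194) matching the finger midpoint. The tall cup is at (612,300), and its tray, dish and square cup are undisturbed. I'll descend on the tall cup.

Emit:
drive_tool(
  commands=[
    [[-0.004,0,0.03],[0,0,0],1],
    [[-0.004,0.001,0.1],[0,0,0],1],
    [[-0.004,0.001,0.18],[0,0,0],1],
    [[-0.004,0.001,0.26],[0,0,0],1],
    [[-0.004,0.001,0.34],[0,0,0],1],
    [[-0.004,0.001,0.41],[0,0,0],1],
    [[-0.004,0.001,0.455],[0,0,0],1],
    [[-0.004,0.001,0.47],[0,0,0],1],
  ],
)

```text
time: 2.6
position: [644.3, 90.2, 47.6]
tcp_rot: [-179.8, 0.0, 83.3]
force: [-0.0, 0.2, 1.5]
finger_gap: 85.2
finger_force: 0.0
```

Emit:
drive_tool(
  commands=[
    [[0,0,0],[0,0,0],0.6],
    [[0,0,0],[0,0,0],0.5],
    [[0,0,0],[0,0,0],0.4],
    [[0,0,0],[0,0,0],0.3],
    [[0,0,0],[0,0,0],0.2],
    [[0,0,0],[0,0,0],-0.2],
    [[0,0,0],[0,0,0],-1],
    [[0,0,0],[0,0,0],-1],
  ],
)

```text
time: 3.4
position: [646.9, 89.0, 51.1]
tcp_rot: [179.9, -0.0, 83.1]
force: [-2.1, 0.2, 5.3]
finger_gap: 53.2
finger_force: 63.5
```

```bash
python3 - <<'E'
from h import *
s=get_state();print(s["position"],s["tcp_rot"],s["finger_gap"],s["finger_force"],s["force"])
b=optics.grab_frame("scene")
save(b["color"][140:320,220:460],"c2.png",3)
E
```

```text
[646.91475765  89.00893968  51.10155435] [ 1.79902805e+02 -2.20057663e-02  8.31313631e+01] 53.16984495054992 63.476713970303535 [-2.10595583  0.22107927  5.28421757]
```

View pics/c2.png

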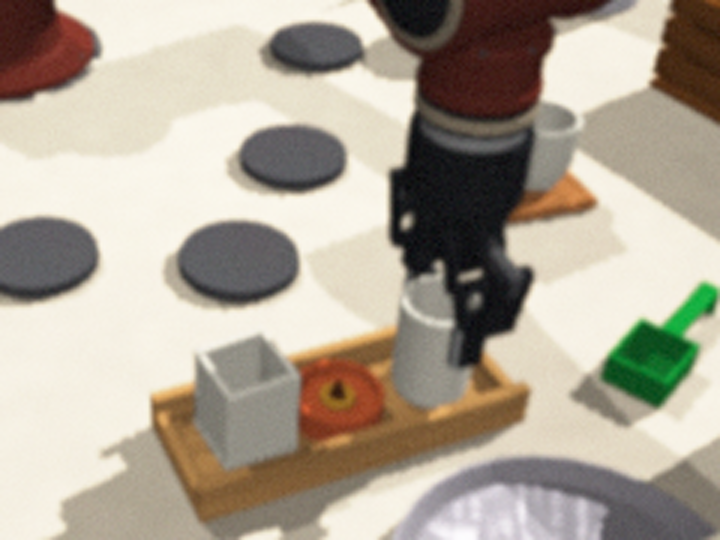

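Grasp is good: gap 53 mm, 63 N. The picture shows the tall cup held at (430,340) and the other objects unmoved. Now I'll lift it and carry it to the far half of the tray.

Emit:
drive_tool(
  commands=[
    [[0,0,-0.01],[0,0,0],-1],
    [[0,0,-0.04],[0,0,0],-1],
    [[0,0,-0.09],[0,0,0],-1],
    [[0,0,-0.15],[0,0,0],-1],
    [[0,0,-0.21],[0,0,0],-1],
    [[0,0,-0.27],[0,0,0],-1],
    [[0,0,-0.32],[0,0,0],-1],
    [[0,0,-0.333],[0,0,0],-1],
  ],
)

```text
time: 4.25
position: [647.7, 89.0, 153.1]
tcp_rot: [179.7, -0.0, 83.1]
force: [0.5, 0.1, -2.0]
finger_gap: 52.8
finger_force: 63.2
```

Emit:
drive_tool(
  commands=[
    [[-0.02,-0.006,0],[0,0,0],-1],
    [[-0.1,-0.03,0],[0,0,0],-1],
    [[-0.22,-0.065,0],[0,0,0],-1],
    [[-0.35,-0.104,0],[0,0,0],-1],
    [[-0.48,-0.143,0],[0,0,0],-1],
    [[-0.61,-0.181,0],[0,0,0],-1],
    [[-0.72,-0.214,0],[0,0,0],-1],
    [[-0.8,-0.238,0],[0,0,0],-1],
  ],
)

```text
time: 5.05
position: [544.4, -142.6, 147.8]
tcp_rot: [-179.8, -0.0, 83.0]
force: [1.0, 0.4, -2.5]
finger_gap: 53.0
finger_force: 63.3
```

Emit:
drive_tool(
  commands=[
    [[-0.1,-0.03,0],[0,0,0],-1],
    [[-0.22,-0.065,0],[0,0,0],-1],
    [[-0.35,-0.104,0],[0,0,0],-1],
    [[-0.48,-0.143,0],[0,0,0],-1],
    [[-0.61,-0.181,0],[0,0,0],-1],
    [[-0.72,-0.214,0],[0,0,0],-1],
    [[-0.78,-0.232,0],[0,0,0],-1],
    [[-0.8,-0.238,0],[0,0,0],-1],
  ],
)

```text
time: 5.85
position: [445.1, -371.8, 148.0]
tcp_rot: [-179.9, -0.1, 83.0]
force: [0.8, 0.9, -2.4]
finger_gap: 53.2
finger_force: 63.3
```

```bash
cat >> h.py <<'E'
def chain(cur,moves):
    """integrate commanded pose (x,y,z,yaw) over (shift,wz) calls"""
    p=np.array(cur[:3],float); y=cur[3]
    for s,w in moves:
        p=p+Ro.from_euler("xyz",[180,0,y],degrees=True).apply(300*np.array(s,float)); y-=w*360
    return [*p.round(1),round(y,2)]
E
python3 - <<'E'
from h import *
s=get_state();print(s["position"],s["tcp_rot"],s["finger_gap"],s["force"],s["joint_positions"].round(1))
c=chain([646.1,89,49.5,83.13],[([0,0,-.333],0),([-.8,-.238,0],0),([-.8,-.238,0],0)]);print(c)
a=optics.grab_frame("top"); W=world(a); np.save("top2.npy",W)
save(a["color"][60:280,170:450],"c3.png",2.8)
X,Y,Z=W[...,0],W[...,1],W[...,2]
m=(X>350)&(X<550)&(Y>-440)&(Y<-200)&(Z>6)&(Z<18); print(cv2.minAreaRect(W[m][:,:2].astype(np.float32)),m.sum())
E
```

```text
[ 445.10288348 -371.80149375  148.00031211] [-1.79880858e+02 -6.90861985e-02  8.29715792e+01] 53.241065929261204 [ 0.82059045  0.93256485 -2.40704781] [-47.2   0.8 102.9  -0.   76.5 -40.2]
[np.float64(446.9), np.float64(-370.5), np.float64(149.4), 83.13]
((482.4107971191406, -264.9747619628906), (133.3464813232422, 243.20118713378906), 40.28785705566406) 1800
```

View pics/c3.png

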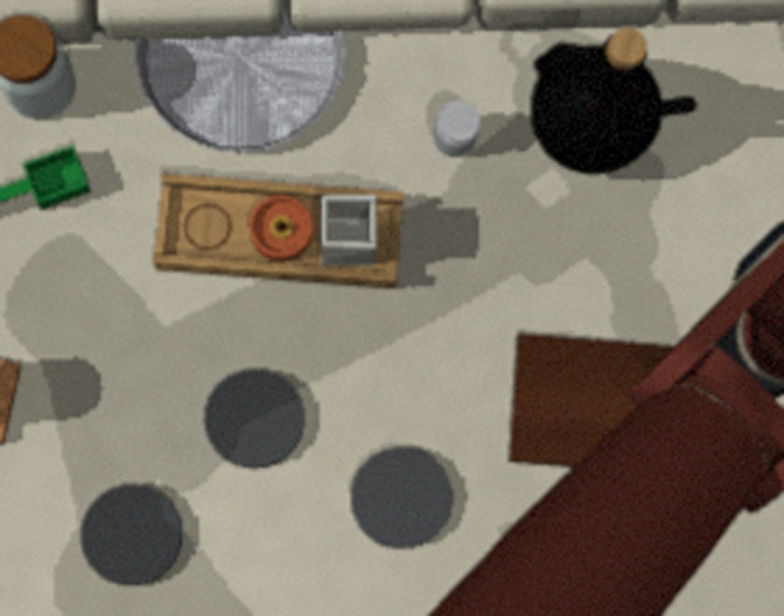

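The picture shows the rack with its left slot empty (ring at (208,227)), the dish at (281,228) and the square cup at (348,222). The arm is over the tray. Lowering the tall cup gently.

Emit:
drive_tool(
  commands=[
    [[0,0,0.02],[0,0,0],-1],
    [[0,0,0.08],[0,0,0],-1],
    [[0,0,0.15],[0,0,0],-1],
    [[0,0,0.22],[0,0,0],-1],
    [[0,0,0.28],[0,0,0],-1],
    [[0,0,0.31],[0,0,0],-1],
    [[0,0,0.32],[0,0,0],-1],
    [[0,0,0.326],[0,0,0],-1],
  ],
)

```text
time: 6.7
position: [447.4, -370.2, 51.7]
tcp_rot: [180.0, 0.0, 83.2]
force: [0.2, -0.1, -1.5]
finger_gap: 53.3
finger_force: 63.3
```

Emit:
drive_tool(
  commands=[
    [[0,0,0],[0,0,0],-1],
    [[0,0,0],[0,0,0],-1],
    [[0,0,0],[0,0,0],0.2],
    [[0,0,0],[0,0,0],0.35],
    [[0,0,0],[0,0,0],0.5],
    [[0,0,0],[0,0,0],0.7],
    [[0,0,0],[0,0,0],1],
    [[0,0,0],[0,0,0],1],
  ],
)

```text
time: 7.5
position: [447.0, -370.6, 51.7]
tcp_rot: [180.0, 0.0, 83.1]
force: [0.1, -0.4, 0.4]
finger_gap: 85.5
finger_force: 0.0
```

Emit:
drive_tool(
  commands=[
    [[0,0,-0.01],[0,0,0],1],
    [[0,0,-0.05],[0,0,0],1],
    [[0,0,-0.11],[0,0,0],1],
    [[0,0,-0.18],[0,0,0],1],
    [[0,0,-0.25],[0,0,0],1],
    [[0,0,-0.32],[0,0,0],1],
    [[0,0,-0.38],[0,0,0],1],
    [[0,0,-0.4],[0,0,0],1],
  ],
)

```text
time: 8.3
position: [448.1, -371.7, 175.4]
tcp_rot: [179.8, 0.2, 83.1]
force: [-0.7, 0.5, -0.3]
finger_gap: 85.3
finger_force: 0.0
```

```bash
python3 - <<'E'
from h import *
c=chain([446.9,-370.5,149.4,83.13],[([0,0,.326-.4],0)]);print(c, get_state()["position"])
W=np.load("top2.npy"); X,Y,Z=W[...,0],W[...,1],W[...,2]
q=(abs(X-627)<50)&(abs(Y+52)<40)&(Z>76)&(Z<84); print(cv2.minAreaRect(W[q][:,:2].astype(np.float32)))
b=optics.grab_frame("scene");W=world(b);X,Y,Z=W[...,0],W[...,1],W[...,2]
q=(abs(X-629)<50)&(abs(Y+52)<40)&(Z>76)&(Z<84); print(cv2.minAreaRect(W[q][:,:2].astype(np.float32)))
m=(abs(X-447)<50)&(abs(Y+370)<50)&(Z>85)&(Z<95);print(cv2.minEnclosingCircle(W[m][:,:2].astype(np.float32)),m.sum(),Z[m].mean())
to([(629.5,-52.5,170,85)],c)
E
```

```text
[np.float64(446.9), np.float64(-370.5), np.float64(171.6), 83.13] [ 448.0919891  -371.65552636  175.40860977]
((627.0066528320312, -51.310489654541016), (48.55550003051758, 53.21006393432617), 88.04615020751953)
((631.2738037109375, -53.536922454833984), (52.03077697753906, 54.59623336791992), 87.33042907714844)
((451.02349853515625, -374.3904113769531), 27.828643798828125) 162 87.39653760215631
(629.5, -52.5, 170, 85) shift [1.1252 0.4775 0.0053] turn [ 0.      0.     -0.0052]
```

Emit:
drive_tool(
  commands=[
    [[0.03,0.012,0],[0,0,0],1],
    [[0.1,0.042,0],[0,0,0],1],
    [[0.19,0.08,0],[0,0,0],1],
    [[0.28,0.117,0],[0,0,0],1],
    [[0.37,0.155,0],[0,0,0],1],
    [[0.46,0.192,0],[0,0,0],1],
    [[0.53,0.222,0],[0,0,0],1],
    [[0.564,0.236,0],[0,0,0],1],
  ],
)

```text
time: 9.15
position: [537.5, -208.4, 169.9]
tcp_rot: [-179.9, -0.1, 83.3]
force: [0.3, 0.5, -0.3]
finger_gap: 85.2
finger_force: 0.0
```

Emit:
drive_tool(
  commands=[
    [[0.06,0.025,0],[0,0,0],1],
    [[0.15,0.063,0],[0,0,-0.002],1],
    [[0.25,0.105,0],[0,0,-0.005],1],
    [[0.35,0.147,0],[0,0,-0.008],1],
    [[0.45,0.188,0],[0,0,-0.01],1],
    [[0.53,0.222,0],[0,0,-0.0127],1],
    [[0.564,0.237,0],[0,0,-0.0127],1],
    [[0.564,0.237,0],[0,0,-0.0127],1],
  ],
)

```text
time: 9.95
position: [628.2, -50.7, 170.7]
tcp_rot: [-179.9, 0.0, 87.8]
force: [-0.9, 0.0, -0.5]
finger_gap: 85.1
finger_force: 0.0
```

Emit:
drive_tool(
  commands=[
    [[0,0,0.02],[0,0,0],1],
    [[0,0,0.08],[0,0,0],1],
    [[0,0,0.16],[0,0,0],1],
    [[0,0,0.24],[0,0,0],1],
    [[0,0,0.32],[0,0,0],1],
    [[0,0,0.38],[0,0,0],1],
    [[0,0,0.41],[0,0,0],1],
    [[0,0,0.415],[0,0,0],1],
  ],
)

```text
time: 10.75
position: [627.0, -51.8, 45.1]
tcp_rot: [-179.8, -0.0, 87.7]
force: [1.1, 0.7, 0.7]
finger_gap: 85.3
finger_force: 0.0
```

Emit:
drive_tool(
  commands=[
    [[0,0,0],[0,0,0],0.6],
    [[0,0,0],[0,0,0],0.5],
    [[0,0,0],[0,0,0],0.4],
    [[0,0,0],[0,0,0],0.3],
    [[0,0,0],[0,0,0],0.2],
    [[0,0,0],[0,0,0],-0.2],
    [[0,0,0],[0,0,0],-1],
    [[0,0,0],[0,0,0],-1],
  ],
)

```text
time: 11.55
position: [629.1, -51.6, 48.2]
tcp_rot: [179.9, 0.0, 87.7]
force: [-0.9, 0.3, 5.7]
finger_gap: 51.1
finger_force: 63.2
```

```bash
python3 - <<'E'
from h import *
c=chain([446.9,-370.5,171.6,83.13],[([.564,.236,0],0),([.564,.237,0],-.0127),([0,0,.415],0)]);print(c)
s=get_state();print(s["position"],s["tcp_rot"],s["finger_gap"],s["force"])
b=optics.grab_frame("scene"); save(b["color"][140:320,200:440],"c4.png",2.5)
to([(457,-268,149,83.13)],[*c[:2],149,c[3]])
E
```

```text
[np.float64(628.3), np.float64(-51.5), np.float64(47.1), 87.7]
[629.05100081 -51.60037621  48.22578443] [1.79910175e+02 8.87779538e-03 8.77108545e+01] 51.125082170015695 [-0.92097341  0.33279185  5.72511865]
(457, -268, 149, 83.13) shift [-0.744  -0.5416 -0.    ] turn [ 0.     -0.      0.0127]
```

View pics/c4.png

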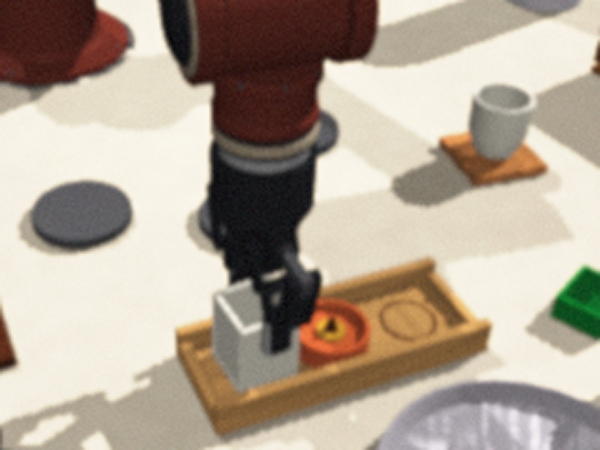

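Gripped: the gap of 51 mm means it is square to the cup. The picture shows the square cup held at (260,330), with the dish at (333,328) untouched. Now to the near half of the tray.

Emit:
drive_tool(
  commands=[
    [[0,0,-0.01],[0,0,0],-1],
    [[0,0,-0.04],[0,0,0],-1],
    [[0,0,-0.09],[0,0,0],-1],
    [[0,0,-0.15],[0,0,0],-1],
    [[0,0,-0.21],[0,0,0],-1],
    [[0,0,-0.27],[0,0,0],-1],
    [[0,0,-0.32],[0,0,0],-1],
    [[0,0,-0.333],[0,0,0],-1],
  ],
)

```text
time: 12.4
position: [629.9, -51.8, 150.7]
tcp_rot: [179.7, 0.0, 87.7]
force: [0.8, 0.1, -1.7]
finger_gap: 51.0
finger_force: 62.8
```

Emit:
drive_tool(
  commands=[
    [[-0.037,-0.027,0],[0,0,0],-1],
    [[-0.125,-0.091,0],[0,0,0],-1],
    [[-0.245,-0.178,0],[0,0,0],-1],
    [[-0.37,-0.27,0],[0,0,0],-1],
    [[-0.5,-0.364,0],[0,0,0],-1],
    [[-0.62,-0.451,0],[0,0,0],-1],
    [[-0.71,-0.517,0],[0,0,0],-1],
    [[-0.744,-0.542,0],[0,0,0],-1],
  ],
)

```text
time: 13.2
position: [453.7, -269.9, 145.6]
tcp_rot: [-179.8, -0.0, 87.5]
force: [-0.3, 0.2, -1.3]
finger_gap: 51.2
finger_force: 63.0
```

Emit:
drive_tool(
  commands=[
    [[0,0,0.02],[0,0,0],-1],
    [[0,0,0.08],[0,0,0],-1],
    [[0,0,0.15],[0,0,0],-1],
    [[0,0,0.22],[0,0,0],-1],
    [[0,0,0.28],[0,0,0],-1],
    [[0,0,0.31],[0,0,0],-1],
    [[0,0,0.322],[0,0,0],-1],
    [[0,0,0.328],[0,0,0],-1],
  ],
)

```text
time: 14.0
position: [457.3, -267.6, 48.5]
tcp_rot: [-180.0, -0.0, 87.8]
force: [-0.0, 0.4, -1.2]
finger_gap: 51.0
finger_force: 63.0
```

Emit:
drive_tool(
  commands=[
    [[0,0,0],[0,0,0],-1],
    [[0,0,0],[0,0,0],-1],
    [[0,0,0],[0,0,0],0.2],
    [[0,0,0],[0,0,0],0.35],
    [[0,0,0],[0,0,0],0.5],
    [[0,0,0],[0,0,0],0.7],
    [[0,0,0],[0,0,0],1],
    [[0,0,0],[0,0,0],1],
  ],
)

```text
time: 14.8
position: [456.9, -268.1, 48.7]
tcp_rot: [180.0, 0.0, 87.7]
force: [-0.3, 1.1, -0.2]
finger_gap: 85.2
finger_force: 0.0
```

Emit:
drive_tool(
  commands=[
    [[0,0,-0.01],[0,0,0],1],
    [[0,0,-0.05],[0,0,0],1],
    [[0,0,-0.11],[0,0,0],1],
    [[0,0,-0.18],[0,0,0],1],
    [[0,0,-0.25],[0,0,0],1],
    [[0,0,-0.32],[0,0,0],1],
    [[0,0,-0.38],[0,0,0],1],
    [[0,0,-0.4],[0,0,0],1],
  ],
)

```text
time: 15.6
position: [458.2, -269.0, 172.3]
tcp_rot: [179.7, 0.2, 87.7]
force: [-0.4, -0.4, -0.4]
finger_gap: 85.6
finger_force: 0.0
```

```bash
python3 - <<'E'
from h import *
from scipy.optimize import least_squares
c=chain([628.3,-51.5,47.1,87.7],[([-.744,-.542,-.333+.328-.4],0)]);print(c)
a=optics.grab_frame("top");b=optics.grab_frame("scene")
save(np.hstack([a["color"][100:280,200:450],b["color"][130:310,40:390]]),"c5.png",1.3)
for n,f in(("top",a),("scene",b)):
    W=world(f); Z=W[...,2]; I=f["color"].astype(int)
    red=(I[...,2]>1.8*I[...,1])&(abs(W[...,0]-638)<45)&(abs(W[...,1]-17)<45)&(Z>30)&(Z<37)
    p=W[red][:,:2].astype(np.float32); print(n,len(p),cv2.minEnclosingCircle(p),cv2.minAreaRect(p),Z[red].mean())
    print(cv2.fitEllipse(cv2.convexHull(p)))
    m=(abs(W[...,0]-636)<85)&(abs(W[...,1]-18)<150)&(Z>39)&(Z<48); p=W[m][:,:2].astype(np.float32); print("rails",len(p),cv2.minAreaRect(p))
E
```

```text
[np.float64(456.9), np.float64(-268.0), np.float64(168.6), 87.7]
top 99 ((637.2113037109375, 14.656425476074219), 31.031980514526367) ((637.0345458984375, 14.292166709899902), (55.769805908203125, 61.580501556396484), 88.34291076660156) 33.0255975134036
((636.8211669921875, 14.507024765014648), (58.08750534057617, 61.38163375854492), 76.79888153076172)
rails 7 ((618.2094116210938, -4.1552886962890625), (55.765953063964844, 166.18658447265625), 31.628955841064453)
scene 205 ((642.155517578125, 12.249454498291016), 32.470699310302734) ((642.260986328125, 11.283271789550781), (60.360618591308594, 63.00545883178711), 72.17578887939453) 32.672203706129935
((642.3172607421875, 11.9191312789917), (60.79426956176758, 65.13526153564453), 65.24016571044922)
rails 3 ((642.322265625, 12.55492115020752), (2.2160801887512207, 2.071866750717163), 78.51561737060547)
```

View pics/c5.png

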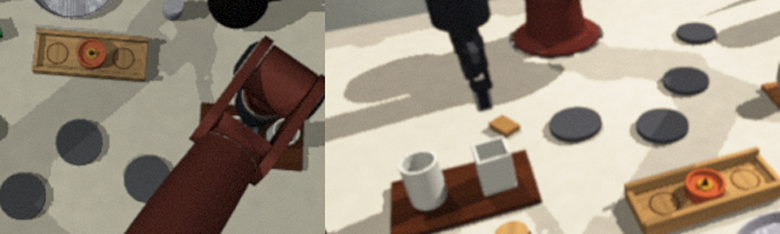

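Both cups stand upright on the tray (right panel: tall at (423,182), square at (494,167)). The dish is alone in the rack at (92,53) in the left panel. Next I'll go over the dish while turning 85° so the fingers close along the row.

Emit:
drive_tool(
  commands=[
    [[0.03,0.017,0],[0,0,-0.007],1],
    [[0.09,0.053,0],[0,0,-0.022],1],
    [[0.16,0.094,0],[0,0,-0.04],1],
    [[0.24,0.141,0],[0,0,-0.06],1],
    [[0.32,0.188,0],[0,0,-0.08],1],
    [[0.4,0.235,0],[0,0,-0.1],1],
    [[0.46,0.27,0],[0,0,-0.113],1],
    [[0.482,0.284,0],[0,0,-0.1185],1],
  ],
)

```text
time: 16.5
position: [547.8, -124.6, 166.9]
tcp_rot: [-179.9, -0.2, 130.7]
force: [-0.4, 0.3, 0.2]
finger_gap: 85.6
finger_force: 0.0
```

Emit:
drive_tool(
  commands=[
    [[0.01,0.033,0],[0,0,-0.007],1],
    [[0.03,0.1,0],[0,0,-0.022],1],
    [[0.054,0.178,0],[0,0,-0.04],1],
    [[0.081,0.268,0],[0,0,-0.06],1],
    [[0.108,0.357,0],[0,0,-0.08],1],
    [[0.135,0.446,0],[0,0,-0.1],1],
    [[0.155,0.512,0],[0,0,-0.113],1],
    [[0.162,0.536,0],[0,0,-0.1185],1],
  ],
)

```text
time: 17.3
position: [639.2, 15.3, 168.0]
tcp_rot: [180.0, -0.1, 173.2]
force: [-0.5, -0.2, -0.0]
finger_gap: 85.6
finger_force: 0.0
```

Emit:
drive_tool(
  commands=[
    [[0,0,0.02],[0,0,0],1],
    [[0,0,0.08],[0,0,0],1],
    [[0,0,0.16],[0,0,0],1],
    [[0,0,0.24],[0,0,0],1],
    [[0,0,0.31],[0,0,0],1],
    [[0,0,0.36],[0,0,0],1],
    [[0,0,0.39],[0,0,0],1],
    [[0,0,0.4],[0,0,0],1],
  ],
)

```text
time: 18.1
position: [637.8, 13.8, 46.9]
tcp_rot: [-180.0, -0.1, 173.0]
force: [-0.1, 0.3, -0.2]
finger_gap: 85.1
finger_force: 0.0
```

```bash
python3 - <<'E'
from h import *
c=chain([456.9,-268,168.6,87.7],[([.482,.284,0],-.1185),([.162,.536,0],-.1185),([0,0,.4],0)]);print(c)
s=get_state();print(s["position"],s["tcp_rot"],s["joint_positions"].round(1))
b=optics.grab_frame("scene"); save(b["color"][160:320,250:430],"c6.png",3)
E
```

```text
[np.float64(638.9), np.float64(14.2), np.float64(48.6), 173.02]
[637.82347819  13.77315468  46.94852647] [-1.79990633e+02 -1.30812919e-01  1.72974002e+02] [ -5.4  14.8  98.   -0.   67.4 -88.4]
```

View pics/c6.png

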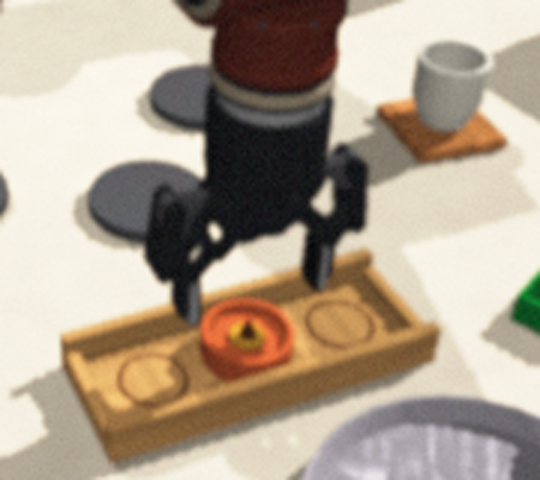

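The picture shows the fingers straddling the dish along the row, tips at (187,320) and (318,285) either side of the dish at (247,335), and inside the rails. Lowering and closing.

Emit:
drive_tool(
  commands=[
    [[0,0,0.02],[0,0,0],1],
    [[0,0,0.05],[0,0,0],1],
    [[0,0,0.08],[0,0,0],1],
    [[0,0,0.1],[0,0,0],1],
    [[0,0,0.112],[0,0,0],1],
    [[0,0,0.12],[0,0,0],1],
    [[0,0,0.122],[0,0,0],0.8],
    [[0,0,0.122],[0,0,0],0.7],
  ],
)

```text
time: 18.95
position: [639.0, 14.2, 12.1]
tcp_rot: [180.0, 0.0, 173.0]
force: [-0.6, 0.2, -0.3]
finger_gap: 72.9
finger_force: 0.0
```

Emit:
drive_tool(
  commands=[
    [[0,0,0],[0,0,0],0.6],
    [[0,0,0],[0,0,0],0.55],
    [[0,0,0],[0,0,0],0.5],
    [[0,0,0],[0,0,0],0.45],
    [[0,0,0],[0,0,0],0.3],
    [[0,0,0],[0,0,0],-0.2],
    [[0,0,0],[0,0,0],-1],
    [[0,0,0],[0,0,0],-1],
  ],
)

```text
time: 19.75
position: [639.6, 14.0, 13.4]
tcp_rot: [-180.0, 0.1, 173.0]
force: [-2.7, -0.6, 6.5]
finger_gap: 62.1
finger_force: 64.3
```

Emit:
drive_tool(
  commands=[
    [[0,0,-0.01],[0,0,0],-1],
    [[0,0,-0.03],[0,0,0],-1],
    [[0,0,-0.07],[0,0,0],-1],
    [[0,0,-0.12],[0,0,0],-1],
    [[0,0,-0.18],[0,0,0],-1],
    [[0,0,-0.23],[0,0,0],-1],
    [[0,0,-0.26],[0,0,0],-1],
    [[0,0,-0.267],[0,0,0],-1],
  ],
)

```text
time: 20.55
position: [640.1, 14.1, 94.7]
tcp_rot: [180.0, 0.2, 173.0]
force: [-0.0, -0.3, -0.5]
finger_gap: 62.0
finger_force: 65.5
```

Emit:
drive_tool(
  commands=[
    [[0,0,0],[0,0,0],-1],
    [[0,0,0],[0,0,0],-1],
    [[0,0,0],[0,0,0],-1],
    [[0,0,0],[0,0,0],-1],
    [[0,0,0],[0,0,0],-1],
    [[0,0,0],[0,0,0],-1],
    [[0,0,0],[0,0,0],-1],
    [[0,0,0],[0,0,0],-1],
  ],
)

```text
time: 21.35
position: [638.9, 14.2, 92.1]
tcp_rot: [-180.0, -0.0, 173.0]
force: [-0.1, -0.9, -1.6]
finger_gap: 62.5
finger_force: 65.5
```

```bash
python3 - <<'E'
from h import *
s=get_state();print(s["position"],s["finger_gap"])
c=chain([638.9,14.2,48.6,173.02],[([0,0,.122-.267],0)]);print(c)
b=optics.grab_frame("scene");W=world(b);Z=W[...,2];I=b["color"].astype(int)
red=(I[...,2]>1.8*I[...,1])&(abs(W[...,0]-638)<50)&(abs(W[...,1]-17)<50)&(Z>85)
p=W[red]; print(len(p),p.min(0),p.max(0)); t=p[(p[:,2]>108)&(p[:,2]<118)][:,:2].astype(np.float32);print(cv2.minEnclosingCircle(t))
cone=W[(Z>118)&(Z<130)&(abs(W[...,0]-640)<25)&(abs(W[...,1]-14)<25)];print("cone",len(cone),cone.mean(0) if len(cone) else 0)
m=(abs(W[...,0]-451)<75)&(abs(W[...,1]-46)<75)&(Z>7)&(Z<20);q=W[m][:,:2].astype(np.float32);print("slab",len(q),cv2.minEnclosingCircle(q),cv2.minAreaRect(q))
m=(abs(W[...,0]-636)<85)&(abs(W[...,1]-18)<150)&(Z>7)&(Z<40);q=W[m][:,:2].astype(np.float32);print("rack",cv2.minAreaRect(q),np.percentile(Z[m],[50,90,98]))
save(b["color"][160:320,250:430],"c7.png",3)
E
```

```text
[638.86178009  14.18818736  92.11420583] 62.453563369698124
[np.float64(638.9), np.float64(14.2), np.float64(92.1), 173.02]
5306 [588.21930862 -32.93835463  90.12527054] [687.98692372  66.89091676 432.19579154]
((644.2014770507812, 14.517715454101562), 32.01627731323242)
cone 4 [642.49082736  14.00477308 119.34511278]
slab 557 ((454.4408874511719, 42.8093147277832), 50.6671142578125) ((449.8909606933594, 38.279022216796875), (82.86486053466797, 95.92539978027344), 39.797584533691406)
rack ((643.0411987304688, 14.783432006835938), (244.20338439941406, 97.0196304321289), 83.48320007324219) [13.49674935 30.82656721 32.39430401]
```

View pics/c7.png

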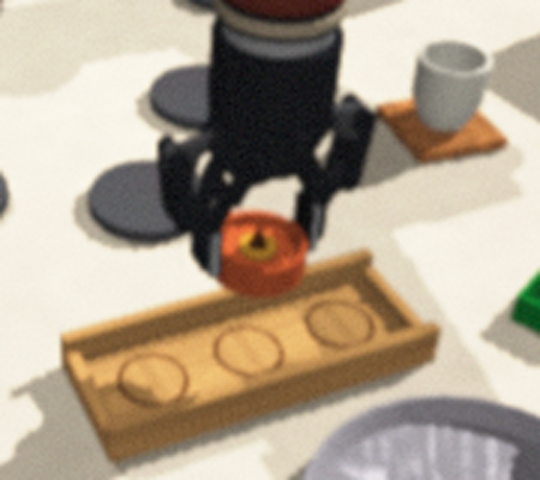

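The dish is held level at (262,250) and the slots are empty. The slab measures (451,45) in both views after removing the camera bias. Carrying the dish there and setting it down.

Emit:
drive_tool(
  commands=[
    [[0.03,0.001,0],[0,0,0],-1],
    [[0.1,0.004,0],[0,0,0],-1],
    [[0.2,0.008,0],[0,0,0],-1],
    [[0.31,0.013,0],[0,0,0],-1],
    [[0.42,0.018,0],[0,0,0],-1],
    [[0.53,0.022,0],[0,0,0],-1],
    [[0.61,0.026,0],[0,0,0],-1],
    [[0.638,0.027,0],[0,0,0],-1],
  ],
)

```text
time: 22.2
position: [447.3, 46.0, 91.4]
tcp_rot: [180.0, -0.1, 173.1]
force: [-0.1, 0.4, -1.1]
finger_gap: 62.1
finger_force: 65.5
```

Emit:
drive_tool(
  commands=[
    [[0,0,0.02],[0,0,0],-1],
    [[0,0,0.06],[0,0,0],-1],
    [[0,0,0.12],[0,0,0],-1],
    [[0,0,0.18],[0,0,0],-1],
    [[0,0,0.225],[0,0,0],-1],
    [[0,0,0.248],[0,0,0],-1],
    [[0,0,0.258],[0,0,0],-1],
    [[0,0,0.263],[0,0,0],-1],
  ],
)

```text
time: 23.0
position: [450.2, 45.4, 13.4]
tcp_rot: [-180.0, -0.0, 173.0]
force: [-2.9, 0.5, 3.8]
finger_gap: 61.7
finger_force: 66.1
```

Emit:
drive_tool(
  commands=[
    [[0,0,0],[0,0,0],-1],
    [[0,0,0],[0,0,0],-1],
    [[0,0,0],[0,0,0],0.45],
    [[0,0,0],[0,0,0],0.55],
    [[0,0,0],[0,0,0],0.65],
    [[0,0,0],[0,0,0],0.8],
    [[0,0,0],[0,0,0],1],
    [[0,0,0],[0,0,0],1],
  ],
)

```text
time: 23.8
position: [449.9, 45.5, 13.3]
tcp_rot: [180.0, 0.0, 173.0]
force: [-0.0, -0.5, 0.1]
finger_gap: 85.5
finger_force: 0.0
```

Emit:
drive_tool(
  commands=[
    [[0,0,-0.01],[0,0,0],1],
    [[0,0,-0.05],[0,0,0],1],
    [[0,0,-0.11],[0,0,0],1],
    [[0,0,-0.18],[0,0,0],1],
    [[0,0,-0.26],[0,0,0],1],
    [[0,0,-0.34],[0,0,0],1],
    [[0,0,-0.42],[0,0,0],1],
    [[0,0,-0.46],[0,0,0],1],
  ],
)

```text
time: 24.6
position: [451.2, 45.4, 154.8]
tcp_rot: [180.0, 0.3, 173.0]
force: [-0.2, 0.2, -0.3]
finger_gap: 85.4
finger_force: 0.0
```

```bash
python3 - <<'E'
from h import *
s=get_state();print(s["position"],s["joint_positions"].round(1))
c=chain([638.9,14.2,92.1,173.02],[([.638,.027,.263-.46],0)]);print(c)
b=optics.grab_frame("scene");W=world(b);X,Y,Z=np.moveaxis(W,-1,0);I=b["color"].astype(int)
near=(abs(X-451)<70)&(abs(Y-46)<70)
red=(I[...,2]>1.8*I[...,1])&near&(Z>28)&(Z<38); p=W[red][:,:2].astype(np.float32);print("dish",cv2.minEnclosingCircle(p),Z[red].mean())
m=near&(Z>7)&(Z<38);q=W[m][:,:2].astype(np.float32);print("slab",cv2.minEnclosingCircle(q),cv2.minAreaRect(q))
save(b["color"][100:300,200:460],"c8.png",2.3)
to([(479.4,330,150,97)],c)
E
```

```text
[451.24847421  45.42154038 154.7762297 ] [ -3.7 -18.5 119.3  -0.   78.9 -86.7]
[np.float64(449.9), np.float64(45.5), np.float64(151.2), 173.02]
dish ((455.79559326171875, 44.2017936706543), 31.61811637878418) 31.32528728422593
slab ((454.0561828613281, 43.58755874633789), 50.93446350097656) ((459.3445129394531, 40.49652099609375), (98.39186096191406, 86.20806884765625), 56.010154724121094)
(479.4, 330, 150, 97) shift [0.0176 0.9533 0.004 ] turn [ 0.     -0.      0.2112]
```

View pics/c8.png

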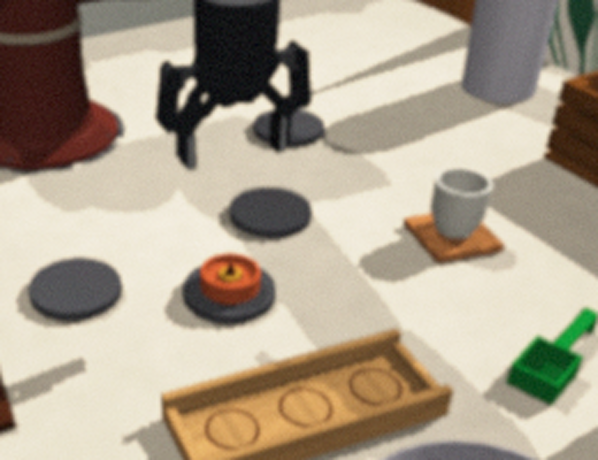

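The dish stands centred on the farthest slab at (231,278), and the wide cup is on the coaster at (460,205). Next is the wide cup, turning back to yaw 83°.

Emit:
drive_tool(
  commands=[
    [[0,0.03,0],[0,0,0.007],1],
    [[0.002,0.09,0],[0,0,0.022],1],
    [[0.003,0.16,0],[0,0,0.04],1],
    [[0.005,0.24,0],[0,0,0.062],1],
    [[0.006,0.32,0],[0,0,0.084],1],
    [[0.008,0.4,0],[0,0,0.105],1],
    [[0.009,0.455,0],[0,0,0.12],1],
    [[0.009,0.477,0],[0,0,0.125],1],
  ],
)

```text
time: 25.45
position: [463.9, 189.1, 150.2]
tcp_rot: [-179.9, -0.1, 128.0]
force: [-0.7, -0.0, -0.1]
finger_gap: 85.2
finger_force: 0.0
```

Emit:
drive_tool(
  commands=[
    [[0.02,0.02,0],[0,0,0.007],1],
    [[0.065,0.062,0],[0,0,0.022],1],
    [[0.115,0.111,0],[0,0,0.04],1],
    [[0.17,0.164,0],[0,0,0.062],1],
    [[0.23,0.222,0],[0,0,0.084],1],
    [[0.29,0.28,0],[0,0,0.105],1],
    [[0.33,0.318,0],[0,0,0.12],1],
    [[0.343,0.331,0],[0,0,0.125],1],
  ],
)

```text
time: 26.25
position: [478.8, 331.3, 150.1]
tcp_rot: [-179.9, 0.0, 83.0]
force: [0.1, 0.4, 0.6]
finger_gap: 85.3
finger_force: 0.0
```

Emit:
drive_tool(
  commands=[
    [[0,0,0.01],[0,0,0],1],
    [[0,0,0.03],[0,0,0],1],
    [[0,0,0.06],[0,0,0],1],
    [[0,0,0.09],[0,0,0],1],
    [[0,0,0.12],[0,0,0],1],
    [[0,0,0.14],[0,0,0],1],
    [[0,0,0.15],[0,0,0],1],
    [[0,0,0.15],[0,0,0],1],
  ],
)

```text
time: 27.05
position: [479.1, 329.9, 105.6]
tcp_rot: [-180.0, 0.0, 83.0]
force: [-0.5, -0.3, -0.4]
finger_gap: 85.4
finger_force: 0.0
```

```bash
python3 - <<'E'
from h import *
s=get_state();print(s["position"],s["tcp_rot"])
c=chain([449.9,45.5,151.2,173.02],[([.009,.477,0],.125),([.343,.331,0.15],.125)]);print(c)
b=optics.grab_frame("scene");save(b["color"][90:230,310:470],"c9.png",3)
E
```

```text
[479.08016839 329.88897309 105.55538069] [-1.79950116e+02  3.17565880e-02  8.30232740e+01]
[np.float64(479.5), np.float64(330.1), np.float64(106.2), 83.02]
```

View pics/c9.png

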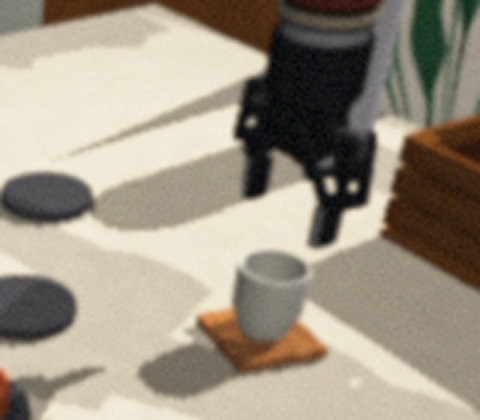

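The fingers straddle the cup: tips at (257,190) and (323,240), rim centre at (276,265) below them. Lowering and gripping.

Emit:
drive_tool(
  commands=[
    [[0,0,0.02],[0,0,0],1],
    [[0,0,0.06],[0,0,0],1],
    [[0,0,0.11],[0,0,0],1],
    [[0,0,0.16],[0,0,0],1],
    [[0,0,0.2],[0,0,0],1],
    [[0,0,0.225],[0,0,0],1],
    [[0,0,0.231],[0,0,0],0.8],
    [[0,0,0.231],[0,0,0],0.7],
  ],
)

```text
time: 27.9
position: [479.3, 330.0, 36.6]
tcp_rot: [-180.0, 0.0, 83.0]
force: [-0.3, 0.4, 0.6]
finger_gap: 72.6
finger_force: 0.0
```

Emit:
drive_tool(
  commands=[
    [[0,0,0],[0,0,0],0.6],
    [[0,0,0],[0,0,0],0.55],
    [[0,0,0],[0,0,0],0.5],
    [[0,0,0],[0,0,0],0.45],
    [[0,0,0],[0,0,0],0.3],
    [[0,0,0],[0,0,0],-0.2],
    [[0,0,0],[0,0,0],-1],
    [[0,0,0],[0,0,0],-1],
  ],
)

```text
time: 28.7
position: [479.9, 330.5, 38.2]
tcp_rot: [179.9, -0.1, 83.0]
force: [-1.4, -0.4, 5.7]
finger_gap: 61.5
finger_force: 64.5
```

Emit:
drive_tool(
  commands=[
    [[0,0,-0.01],[0,0,0],-1],
    [[0,0,-0.04],[0,0,0],-1],
    [[0,0,-0.09],[0,0,0],-1],
    [[0,0,-0.14],[0,0,0],-1],
    [[0,0,-0.19],[0,0,0],-1],
    [[0,0,-0.24],[0,0,0],-1],
    [[0,0,-0.28],[0,0,0],-1],
    [[0,0,-0.3],[0,0,0],-1],
  ],
)

```text
time: 29.5
position: [480.2, 330.5, 129.2]
tcp_rot: [179.9, -0.1, 83.0]
force: [0.2, 0.8, -1.6]
finger_gap: 61.8
finger_force: 65.4
```

```bash
python3 - <<'E'
from h import *
c=chain([479.5,330.1,106.2,83.02],[([0,0,.231-.3],0)]);print(c)
f=optics.grab_frame("scene");W=world(f);X,Y,Z=np.moveaxis(W,-1,0);I=f["color"].astype(int)
# rim of held cup (bottom now at ~102, rim ~166), white-ish points
m=(abs(X-483)<45)&(abs(Y-328)<45)&(Z>159)&(Z<170)&(I.min(-1)>90); q=W[m][:,:2].astype(np.float32); print(m.sum(),cv2.minEnclosingCircle(q) if m.sum() else 0)
to([(638.3,17.7,c[2],83.02)],c)
E
```

```text
[np.float64(479.5), np.float64(330.1), np.float64(126.9), 83.02]
118 ((483.38177490234375, 330.44580078125), 44.51481246948242)
(638.3, 17.7, np.float64(126.9), 83.02) shift [-0.9693  0.652   0.    ] turn [0. 0. 0.]
```

Emit:
drive_tool(
  commands=[
    [[-0.02,0.013,0],[0,0,0],-1],
    [[-0.07,0.047,0],[0,0,0],-1],
    [[-0.14,0.094,0],[0,0,0],-1],
    [[-0.22,0.148,0],[0,0,0],-1],
    [[-0.3,0.202,0],[0,0,0],-1],
    [[-0.37,0.249,0],[0,0,0],-1],
    [[-0.43,0.29,0],[0,0,0],-1],
    [[-0.485,0.327,0],[0,0,0],-1],
  ],
)

```text
time: 30.35
position: [558.8, 172.0, 125.5]
tcp_rot: [-179.9, 0.1, 83.0]
force: [-0.2, 1.1, -1.2]
finger_gap: 61.4
finger_force: 65.4
```

Emit:
drive_tool(
  commands=[
    [[-0.06,0.04,0],[0,0,0],-1],
    [[-0.13,0.087,0],[0,0,0],-1],
    [[-0.21,0.141,0],[0,0,0],-1],
    [[-0.29,0.195,0],[0,0,0],-1],
    [[-0.37,0.249,0],[0,0,0],-1],
    [[-0.44,0.296,0],[0,0,0],-1],
    [[-0.475,0.32,0],[0,0,0],-1],
    [[-0.485,0.326,0],[0,0,0],-1],
  ],
)

```text
time: 31.15
position: [638.3, 16.1, 125.9]
tcp_rot: [-179.9, 0.0, 82.9]
force: [-0.4, 0.7, -1.0]
finger_gap: 61.4
finger_force: 65.5
```

Emit:
drive_tool(
  commands=[
    [[0,0,0.01],[0,0,0],-1],
    [[0,0,0.04],[0,0,0],-1],
    [[0,0,0.08],[0,0,0],-1],
    [[0,0,0.12],[0,0,0],-1],
    [[0,0,0.15],[0,0,0],-1],
    [[0,0,0.17],[0,0,0],-1],
    [[0,0,0.18],[0,0,0],-1],
    [[0,0,0.18],[0,0,0],-1],
  ],
)

```text
time: 31.95
position: [638.2, 17.5, 72.3]
tcp_rot: [-180.0, 0.0, 83.0]
force: [-0.3, 1.0, -1.3]
finger_gap: 61.6
finger_force: 65.5
```

```bash
python3 - <<'E'
from h import *
s=get_state();print(s["position"],s["tcp_rot"])
c=chain([479.5,330.1,126.9,83.02],[([-.97,.653,.18],0)]);print(c)
b=optics.grab_frame("scene");save(b["color"][160:320,250:430],"c10.png",3)
E
```

```text
[638.23945554  17.49195996  72.33395709] [-1.79953257e+02  1.61589098e-03  8.30283030e+01]
[np.float64(638.6), np.float64(17.5), np.float64(72.9), 83.02]
```

View pics/c10.png

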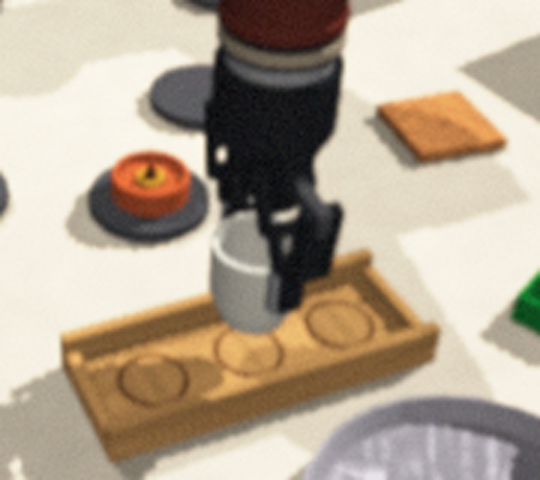

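The wide cup hangs at (250,290), directly over the middle ring at (250,350). Setting it down and releasing.

Emit:
drive_tool(
  commands=[
    [[0,0,0.015],[0,0,0],-1],
    [[0,0,0.04],[0,0,0],-1],
    [[0,0,0.065],[0,0,0],-1],
    [[0,0,0.085],[0,0,0],-1],
    [[0,0,0.1],[0,0,0],-1],
    [[0,0,0.109],[0,0,0],-1],
    [[0,0,0.114],[0,0,0],-1],
    [[0,0,0.117],[0,0,0],-1],
  ],
)

```text
time: 32.8
position: [638.5, 17.4, 38.2]
tcp_rot: [-180.0, 0.0, 83.0]
force: [-2.8, 0.0, 3.8]
finger_gap: 61.5
finger_force: 65.8
```

Emit:
drive_tool(
  commands=[
    [[0,0,0],[0,0,0],-1],
    [[0,0,0],[0,0,0],-1],
    [[0,0,0],[0,0,0],0.45],
    [[0,0,0],[0,0,0],0.55],
    [[0,0,0],[0,0,0],0.65],
    [[0,0,0],[0,0,0],0.8],
    [[0,0,0],[0,0,0],1],
    [[0,0,0],[0,0,0],1],
  ],
)

```text
time: 33.6
position: [638.5, 17.5, 37.8]
tcp_rot: [180.0, 0.0, 83.0]
force: [-0.4, -0.1, 1.2]
finger_gap: 85.3
finger_force: 0.0
```

Emit:
drive_tool(
  commands=[
    [[0,0,-0.01],[0,0,0],1],
    [[0,0,-0.05],[0,0,0],1],
    [[0,0,-0.11],[0,0,0],1],
    [[0,0,-0.19],[0,0,0],1],
    [[0,0,-0.28],[0,0,0],1],
    [[0,0,-0.37],[0,0,0],1],
    [[0,0,-0.43],[0,0,0],1],
    [[0,0,-0.444],[0,0,0],1],
  ],
)

```text
time: 34.4
position: [640.5, 17.3, 175.8]
tcp_rot: [179.6, -0.0, 83.0]
force: [-0.2, 1.0, -0.6]
finger_gap: 85.5
finger_force: 0.0
```

```bash
python3 - <<'E'
from h import *
c=chain([638.6,17.5,72.9,83.02],[([0,0,.117-.444],0)]);print(c)
f=optics.grab_frame("scene");W=world(f);X,Y,Z=np.moveaxis(W,-1,0)
for n,x,y,h in(("wide",642,15,76),("tall",451,-374,90),("sq",460,-270,80)):
    m=(abs(X-x)<45)&(abs(Y-y)<45)&(abs(Z-h)<5); q=W[m][:,:2].astype(np.float32); print(n,m.sum(),Z[m].mean(),cv2.minEnclosingCircle(q),cv2.minAreaRect(q))
to([(446.9,-370.5,171,83.13)],c)
E
```

```text
[np.float64(638.6), np.float64(17.5), np.float64(171.0), 83.02]
wide 207 74.2740145198678 ((641.6990356445312, 15.839275360107422), 31.821327209472656) ((642.7974243164062, 15.633132934570312), (59.77520751953125, 60.88584518432617), 62.28148651123047)
tall 162 87.28040882289422 ((451.3111877441406, -372.81390380859375), 28.2937068939209) ((451.32666015625, -373.73614501953125), (51.99937438964844, 53.28736114501953), 18.9147891998291)
sq 218 78.17623051307788 ((461.194580078125, -271.13507080078125), 36.07376480102539) ((460.4219055175781, -270.1409912109375), (53.47736358642578, 55.973514556884766), 86.81981658935547)
(446.9, -370.5, 171, 83.13) shift [-1.3614 -0.4771 -0.    ] turn [ 0.      0.     -0.0003]
```

Emit:
drive_tool(
  commands=[
    [[-0.03,-0.011,0],[0,0,0],1],
    [[-0.11,-0.039,0],[0,0,0],1],
    [[-0.21,-0.074,0],[0,0,0],1],
    [[-0.32,-0.112,0],[0,0,0],1],
    [[-0.43,-0.151,0],[0,0,0],1],
    [[-0.54,-0.189,0],[0,0,0],1],
    [[-0.63,-0.221,0],[0,0,0],1],
    [[-0.68,-0.2385,0],[0,0,0],1],
  ],
)

```text
time: 35.25
position: [540.4, -177.9, 168.7]
tcp_rot: [-179.8, -0.0, 82.9]
force: [0.1, 0.3, -0.7]
finger_gap: 85.1
finger_force: 0.0
```

Emit:
drive_tool(
  commands=[
    [[-0.06,-0.021,0],[0,0,0],1],
    [[-0.15,-0.053,0],[0,0,0],1],
    [[-0.26,-0.091,0],[0,0,0],1],
    [[-0.38,-0.133,0],[0,0,0],1],
    [[-0.5,-0.175,0],[0,0,0],1],
    [[-0.61,-0.214,0],[0,0,0],1],
    [[-0.67,-0.235,0],[0,0,0],1],
    [[-0.681,-0.2385,0],[0,0,0],1],
  ],
)

```text
time: 36.05
position: [445.5, -371.6, 169.6]
tcp_rot: [-179.9, -0.1, 82.9]
force: [0.8, 0.6, 0.4]
finger_gap: 85.7
finger_force: 0.0
```

Emit:
drive_tool(
  commands=[
    [[0,0,0.02],[0,0,0],1],
    [[0,0,0.08],[0,0,0],1],
    [[0,0,0.16],[0,0,0],1],
    [[0,0,0.24],[0,0,0],1],
    [[0,0,0.31],[0,0,0],1],
    [[0,0,0.37],[0,0,0],1],
    [[0,0,0.395],[0,0,0],1],
    [[0,0,0.398],[0,0,0],1],
  ],
)

```text
time: 36.85
position: [446.6, -368.5, 49.8]
tcp_rot: [-179.9, -0.1, 83.1]
force: [-0.1, 0.3, 0.4]
finger_gap: 85.1
finger_force: 0.0
```

Emit:
drive_tool(
  commands=[
    [[0,0,0],[0,0,0],0.6],
    [[0,0,0],[0,0,0],0.5],
    [[0,0,0],[0,0,0],0.4],
    [[0,0,0],[0,0,0],0.3],
    [[0,0,0],[0,0,0],0.2],
    [[0,0,0],[0,0,0],-0.2],
    [[0,0,0],[0,0,0],-1],
    [[0,0,0],[0,0,0],-1],
  ],
)

```text
time: 37.65
position: [447.3, -371.2, 52.8]
tcp_rot: [179.9, 0.1, 83.0]
force: [-2.2, 0.4, 5.6]
finger_gap: 53.3
finger_force: 63.5
```

Emit:
drive_tool(
  commands=[
    [[0,0,-0.01],[0,0,0],-1],
    [[0,0,-0.04],[0,0,0],-1],
    [[0,0,-0.09],[0,0,0],-1],
    [[0,0,-0.15],[0,0,0],-1],
    [[0,0,-0.22],[0,0,0],-1],
    [[0,0,-0.29],[0,0,0],-1],
    [[0,0,-0.34],[0,0,0],-1],
    [[0,0,-0.36],[0,0,0],-1],
  ],
)

```text
time: 38.45
position: [447.7, -371.3, 162.5]
tcp_rot: [179.8, 0.1, 83.0]
force: [0.4, 0.7, -1.6]
finger_gap: 53.3
finger_force: 63.2
```

```bash
python3 - <<'E'
from h import *
s=get_state();print(s["position"],s["finger_gap"])
c=chain([638.6,17.5,171,83.02],[([-1.361,-.477,.398-.36],0)]);print(c)
to([(646.1,89.0,c[2],83.02)],c)
E
```

```text
[ 447.69514634 -371.25722878  162.46331717] 53.262373681400135
[np.float64(446.9), np.float64(-370.4), np.float64(159.6), 83.02]
(646.1, 89.0, np.float64(159.6), 83.02) shift [1.6007 0.473  0.    ] turn [0. 0. 0.]
```

Emit:
drive_tool(
  commands=[
    [[0.02,0.006,0],[0,0,0],-1],
    [[0.1,0.03,0],[0,0,0],-1],
    [[0.22,0.065,0],[0,0,0],-1],
    [[0.35,0.104,0],[0,0,0],-1],
    [[0.48,0.142,0],[0,0,0],-1],
    [[0.61,0.18,0],[0,0,0],-1],
    [[0.72,0.213,0],[0,0,0],-1],
    [[0.8,0.2365,0],[0,0,0],-1],
  ],
)

```text
time: 39.25
position: [546.1, -137.9, 157.9]
tcp_rot: [-179.8, -0.1, 83.1]
force: [-0.7, -0.5, -2.1]
finger_gap: 52.9
finger_force: 63.2
```

Emit:
drive_tool(
  commands=[
    [[0.1,0.03,0],[0,0,0],-1],
    [[0.22,0.065,0],[0,0,0],-1],
    [[0.35,0.104,0],[0,0,0],-1],
    [[0.48,0.142,0],[0,0,0],-1],
    [[0.61,0.18,0],[0,0,0],-1],
    [[0.72,0.213,0],[0,0,0],-1],
    [[0.78,0.231,0],[0,0,0],-1],
    [[0.801,0.2365,0],[0,0,0],-1],
  ],
)

```text
time: 40.05
position: [645.6, 90.9, 158.1]
tcp_rot: [-179.9, 0.0, 83.2]
force: [0.6, -0.5, -2.3]
finger_gap: 52.9
finger_force: 63.3
```

Emit:
drive_tool(
  commands=[
    [[0,0,0.005],[0,0,0],-1],
    [[0,0,0.04],[0,0,0],-1],
    [[0,0,0.1],[0,0,0],-1],
    [[0,0,0.17],[0,0,0],-1],
    [[0,0,0.23],[0,0,0],-1],
    [[0,0,0.28],[0,0,0],-1],
    [[0,0,0.31],[0,0,0],-1],
    [[0,0,0.32],[0,0,0],-1],
  ],
)

```text
time: 40.85
position: [645.1, 88.8, 61.7]
tcp_rot: [-179.9, 0.0, 83.0]
force: [-1.2, 0.3, -1.5]
finger_gap: 53.6
finger_force: 63.3
```

```bash
python3 - <<'E'
from h import *
s=get_state();print(s["position"],s["tcp_rot"],s["finger_gap"],s["force"])
print(chain([446.9,-370.4,159.6,83.02],[([1.601,.473,.32],0)]))
b=optics.grab_frame("scene");save(b["color"][160:320,250:430],"c11.png",3)
E
```

```text
[645.11647801  88.81472488  61.74990536] [-1.79855228e+02  2.16119327e-02  8.30085098e+01] 53.57174805331174 [-1.19505728  0.32832833 -1.52972043]
[np.float64(646.1), np.float64(89.1), np.float64(63.6), 83.02]
```

View pics/c11.png

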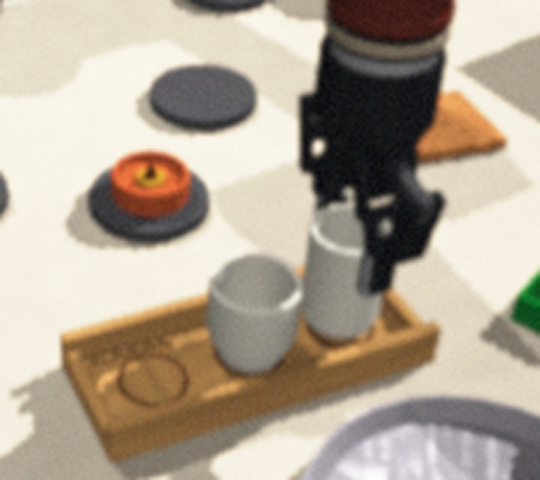

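The wide cup stands in the middle slot at (253,315), and the tall cup is just above its slot at (340,275), clear of it. Setting it down.

Emit:
drive_tool(
  commands=[
    [[0,0,0.006],[0,0,0],-1],
    [[0,0,0.014],[0,0,0],-1],
    [[0,0,0.022],[0,0,0],-1],
    [[0,0,0.029],[0,0,0],-1],
    [[0,0,0.034],[0,0,0],-1],
    [[0,0,0.037],[0,0,0],-1],
    [[0,0,0.039],[0,0,0],-1],
    [[0,0,0.039],[0,0,0],-1],
  ],
)

```text
time: 41.7
position: [646.1, 89.1, 52.9]
tcp_rot: [-180.0, -0.0, 83.0]
force: [-3.8, 0.7, 5.0]
finger_gap: 53.0
finger_force: 63.9
```

Emit:
drive_tool(
  commands=[
    [[0,0,0],[0,0,0],-1],
    [[0,0,0],[0,0,0],-1],
    [[0,0,0],[0,0,0],0.2],
    [[0,0,0],[0,0,0],0.35],
    [[0,0,0],[0,0,0],0.5],
    [[0,0,0],[0,0,0],0.7],
    [[0,0,0],[0,0,0],1],
    [[0,0,0],[0,0,0],1],
  ],
)

```text
time: 42.5
position: [646.1, 89.1, 51.8]
tcp_rot: [180.0, 0.0, 83.0]
force: [0.2, 0.2, -0.1]
finger_gap: 85.4
finger_force: 0.0
```

Emit:
drive_tool(
  commands=[
    [[0,0,-0.01],[0,0,0],1],
    [[0,0,-0.05],[0,0,0],1],
    [[0,0,-0.11],[0,0,0],1],
    [[0,0,-0.18],[0,0,0],1],
    [[0,0,-0.25],[0,0,0],1],
    [[0,0,-0.32],[0,0,0],1],
    [[0,0,-0.38],[0,0,0],1],
    [[0,0,-0.393],[0,0,0],1],
  ],
)

```text
time: 43.3
position: [648.0, 89.2, 174.7]
tcp_rot: [179.6, -0.1, 83.0]
force: [0.3, -0.6, 0.5]
finger_gap: 85.4
finger_force: 0.0
```

```bash
python3 - <<'E'
from h import *
c=chain([646.1,89.1,63.6,83.02],[([0,0,.039-.393],0)]);print(c)
to([(456.9,-268,c[2],87.7)],c)
E
```

```text
[np.float64(646.1), np.float64(89.1), np.float64(169.8), 83.02]
(456.9, -268, np.float64(169.8), 87.7) shift [-1.2582 -0.4813 -0.    ] turn [ 0.     0.    -0.013]
```

Emit:
drive_tool(
  commands=[
    [[-0.03,-0.011,0],[0,0,0],1],
    [[-0.1,-0.038,0],[0,0,0],1],
    [[-0.2,-0.076,0],[0,0,0],1],
    [[-0.3,-0.115,0],[0,0,0],1],
    [[-0.4,-0.153,0],[0,0,0],1],
    [[-0.5,-0.191,0],[0,0,0],1],
    [[-0.58,-0.222,0],[0,0,0],1],
    [[-0.629,-0.2405,0],[0,0,0],1],
  ],
)

```text
time: 44.1
position: [549.5, -91.0, 168.1]
tcp_rot: [-179.8, -0.0, 82.9]
force: [-0.4, 0.7, 0.1]
finger_gap: 85.1
finger_force: 0.0
```

Emit:
drive_tool(
  commands=[
    [[-0.06,-0.023,0],[0,0,0],1],
    [[-0.15,-0.057,0],[0,0,-0.003],1],
    [[-0.26,-0.099,0],[0,0,-0.006],1],
    [[-0.37,-0.141,0],[0,0,-0.009],1],
    [[-0.48,-0.184,0],[0,0,-0.011],1],
    [[-0.57,-0.218,0],[0,0,-0.013],1],
    [[-0.62,-0.237,0],[0,0,-0.013],1],
    [[-0.629,-0.2405,0],[0,0,-0.013],1],
  ],
)

```text
time: 44.9
position: [455.8, -269.1, 168.9]
tcp_rot: [-179.9, -0.0, 87.6]
force: [0.1, 0.0, -0.3]
finger_gap: 85.5
finger_force: 0.0
```

Emit:
drive_tool(
  commands=[
    [[0,0,0.02],[0,0,0],1],
    [[0,0,0.08],[0,0,0],1],
    [[0,0,0.16],[0,0,0],1],
    [[0,0,0.24],[0,0,0],1],
    [[0,0,0.31],[0,0,0],1],
    [[0,0,0.37],[0,0,0],1],
    [[0,0,0.4],[0,0,0],1],
    [[0,0,0.404],[0,0,0],1],
  ],
)

```text
time: 45.7
position: [456.3, -266.4, 46.7]
tcp_rot: [-179.8, -0.1, 87.8]
force: [0.0, 0.1, 0.7]
finger_gap: 85.5
finger_force: 0.0
```

Emit:
drive_tool(
  commands=[
    [[0,0,0],[0,0,0],0.6],
    [[0,0,0],[0,0,0],0.5],
    [[0,0,0],[0,0,0],0.4],
    [[0,0,0],[0,0,0],0.3],
    [[0,0,0],[0,0,0],0.2],
    [[0,0,0],[0,0,0],-0.2],
    [[0,0,0],[0,0,0],-1],
    [[0,0,0],[0,0,0],-1],
  ],
)

```text
time: 46.5
position: [457.5, -268.5, 49.6]
tcp_rot: [179.9, 0.1, 87.7]
force: [-0.8, -0.2, 6.4]
finger_gap: 51.1
finger_force: 63.3
```

Emit:
drive_tool(
  commands=[
    [[0,0,-0.01],[0,0,0],-1],
    [[0,0,-0.04],[0,0,0],-1],
    [[0,0,-0.09],[0,0,0],-1],
    [[0,0,-0.15],[0,0,0],-1],
    [[0,0,-0.22],[0,0,0],-1],
    [[0,0,-0.29],[0,0,0],-1],
    [[0,0,-0.34],[0,0,0],-1],
    [[0,0,-0.36],[0,0,0],-1],
  ],
)

```text
time: 47.3
position: [457.9, -268.7, 159.4]
tcp_rot: [179.8, 0.1, 87.7]
force: [0.8, 0.3, -2.0]
finger_gap: 51.2
finger_force: 62.7
```

```bash
python3 - <<'E'
from h import *
s=get_state();print(s["position"],s["tcp_rot"],s["finger_gap"])
c=chain([646.1,89.1,169.8,83.02],[([-.629,-.2405,0],0),([-.629,-.2405,0],-.013),([0,0,.404-.36],0)]);print(c)
to([(628.3,-51.5,c[2],87.7)],c)
E
```

```text
[ 457.87795653 -268.72530402  159.35676348] [1.79817985e+02 1.31872209e-01 8.77079952e+01] 51.18391276082839
[np.float64(457.0), np.float64(-268.0), np.float64(156.6), 87.7]
(628.3, -51.5, np.float64(156.6), 87.7) shift [0.744  0.5416 0.    ] turn [0. 0. 0.]
```

Emit:
drive_tool(
  commands=[
    [[0.037,0.027,0],[0,0,0],-1],
    [[0.125,0.091,0],[0,0,0],-1],
    [[0.245,0.178,0],[0,0,0],-1],
    [[0.37,0.27,0],[0,0,0],-1],
    [[0.5,0.364,0],[0,0,0],-1],
    [[0.62,0.451,0],[0,0,0],-1],
    [[0.71,0.517,0],[0,0,0],-1],
    [[0.744,0.542,0],[0,0,0],-1],
  ],
)

```text
time: 48.1
position: [629.0, -47.7, 154.7]
tcp_rot: [-179.9, -0.1, 87.9]
force: [-0.1, 0.0, -2.2]
finger_gap: 51.3
finger_force: 63.0
```

Emit:
drive_tool(
  commands=[
    [[0,0,0],[0,0,0],-1],
    [[0,0,0.04],[0,0,0],-1],
    [[0,0,0.1],[0,0,0],-1],
    [[0,0,0.17],[0,0,0],-1],
    [[0,0,0.23],[0,0,0],-1],
    [[0,0,0.28],[0,0,0],-1],
    [[0,0,0.31],[0,0,0],-1],
    [[0,0,0.32],[0,0,0],-1],
  ],
)

```text
time: 48.9
position: [627.4, -51.7, 58.8]
tcp_rot: [-179.9, -0.0, 87.7]
force: [0.3, 0.1, -1.7]
finger_gap: 51.1
finger_force: 63.0
```

Emit:
drive_tool(
  commands=[
    [[0,0,0.006],[0,0,0],-1],
    [[0,0,0.014],[0,0,0],-1],
    [[0,0,0.022],[0,0,0],-1],
    [[0,0,0.029],[0,0,0],-1],
    [[0,0,0.034],[0,0,0],-1],
    [[0,0,0.037],[0,0,0],-1],
    [[0,0,0.039],[0,0,0],-1],
    [[0,0,0.039],[0,0,0],-1],
  ],
)

```text
time: 49.7
position: [628.6, -51.5, 49.7]
tcp_rot: [180.0, 0.0, 87.7]
force: [-2.6, -0.1, 3.6]
finger_gap: 51.0
finger_force: 63.5
```

Emit:
drive_tool(
  commands=[
    [[0,0,0],[0,0,0],-1],
    [[0,0,0],[0,0,0],-1],
    [[0,0,0],[0,0,0],0.2],
    [[0,0,0],[0,0,0],0.35],
    [[0,0,0],[0,0,0],0.5],
    [[0,0,0],[0,0,0],0.7],
    [[0,0,0],[0,0,0],1],
    [[0,0,0],[0,0,0],1],
  ],
)

```text
time: 50.5
position: [628.3, -51.6, 48.7]
tcp_rot: [-180.0, 0.0, 87.7]
force: [0.8, -0.1, 0.3]
finger_gap: 85.3
finger_force: 0.0
```

Emit:
drive_tool(
  commands=[
    [[0,0,-0.01],[0,0,0],1],
    [[0,0,-0.05],[0,0,0],1],
    [[0,0,-0.11],[0,0,0],1],
    [[0,0,-0.18],[0,0,0],1],
    [[0,0,-0.26],[0,0,0],1],
    [[0,0,-0.35],[0,0,0],1],
    [[0,0,-0.44],[0,0,0],1],
    [[0,0,-0.5],[0,0,0],1],
  ],
)

```text
time: 51.3
position: [629.7, -51.8, 203.7]
tcp_rot: [179.7, 0.1, 87.7]
force: [0.4, -0.3, -0.1]
finger_gap: 85.2
finger_force: 0.0
```

```bash
python3 - <<'E'
from h import *
f=optics.grab_frame("scene");W=world(f);X,Y,Z=np.moveaxis(W,-1,0)
for n,x,y,h in(("wide",642,15,76),("tall",649,86,90),("sq",631,-53,80)):
    m=(abs(X-x)<40)&(abs(Y-y)<36)&(abs(Z-h)<4); q=W[m][:,:2].astype(np.float32); print(n,m.sum(),Z[m].mean(),cv2.minEnclosingCircle(q)[0],cv2.minAreaRect(q))
save(f["color"],"c12.png",1.4)
E
```

```text
wide 177 74.69557432210446 (641.4240112304688, 15.226387977600098) ((642.1884765625, 16.193275451660156), (59.14024353027344, 60.786888122558594), 56.82110595703125)
tall 153 88.60181910470536 (648.915283203125, 85.9964370727539) ((649.1679077148438, 85.37105560302734), (51.45446014404297, 53.30960464477539), 8.986421585083008)
sq 217 78.51962109234682 (631.517822265625, -53.79752731323242) ((632.1532592773438, -54.098724365234375), (52.564788818359375, 53.660125732421875), 87.5877456665039)
```

View pics/c12.png

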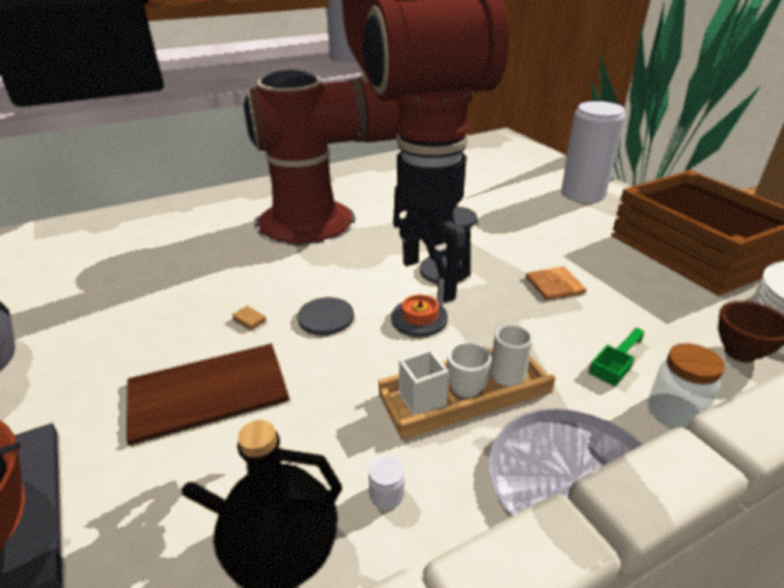

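The picture shows the square cup at (423,382), the wide cup at (469,370) and the tall cup at (512,355), all upright in the rack. Tall and square measure within about 1 mm of where they started. The dish is centred on its slab at (420,312), and the pot and scoop are where they were. The gripper is clear, so I'm handing in.

```bash
python3 -c "
from h import *
print(ctrl.finish_job())"
```

```text
the job is handed in; nothing more can be done
None
```

The job is done and handed in at about 51 s: the dish stands in the middle of the farthest slab, the wide cup is in the middle slot, the tall and square cups are back where they stood, and the pot and scoop were not moved.

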